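# Line up water-sample bottles by height beside the meter

## Task

Get the four water-sample bottles ready for measuring: stand them upright in order of height on the row of marks on the grey tray, one centred on each mark, the shortest on the mark nearest the meter and the tallest on the mark nearest the beaker. Do not tip any bottle over, and leave the meter and the beaker where they stand.

Things in the scene. Friction and masses are not known exactly. Their poses are not given: they have to be found in the camera images.
- bottle_a: the shortest of four upright white plastic sample bottles with plain white label and blue screw cap, loose: 68 mm tall, body 34 mm in diameter with straight walls from the foot up to 42 mm, then a shoulder and a cap 28 mm in diameter and 16 mm high; about 40 g. Origin: centre of its underside, z up along its axis.
- bottle_b: the second shortest of four upright white plastic sample bottles with plain white label and blue screw cap, loose: 86 mm tall, body 40 mm in diameter with straight walls from the foot up to 58 mm, then a shoulder and a cap 33 mm in diameter and 18 mm high; about 75 g. Origin: centre of its underside, z up along its axis.
- bottle_c: the second tallest of four upright white plastic sample bottles with plain white label and blue screw cap, loose: 104 mm tall, body 52 mm in diameter with straight walls from the foot up to 74 mm, then a shoulder and a cap 43 mm in diameter and 20 mm high; about 150 g. Origin: centre of its underside, z up along its axis.
- bottle_d: the tallest of four upright white plastic sample bottles with plain white label and blue screw cap, loose: 132 mm tall, body 62 mm in diameter with straight walls from the foot up to 98 mm, then a shoulder and a cap 51 mm in diameter and 22 mm high; about 290 g. Origin: centre of its underside, z up along its axis.
- mark_1: one of four alike flat round marks (dark ring 72 mm in diameter, light inside, dark dot in the centre) in a straight row, 100 mm from centre to centre, printed on a flat grey tray (400 x 90 mm, 8 mm high, fixed to the bench). Its number says nothing of its place in the row. Origin: centre of the mark, on the tray's top, 8 mm above the bench.
- mark_2: one of four alike flat round marks (dark ring 72 mm in diameter, light inside, dark dot in the centre) in a straight row, 100 mm from centre to centre, printed on a flat grey tray (400 x 90 mm, 8 mm high, fixed to the bench). Its number says nothing of its place in the row. Origin: centre of the mark, on the tray's top, 8 mm above the bench.
- mark_3: one of four alike flat round marks (dark ring 72 mm in diameter, light inside, dark dot in the centre) in a straight row, 100 mm from centre to centre, printed on a flat grey tray (400 x 90 mm, 8 mm high, fixed to the bench). Its number says nothing of its place in the row. Origin: centre of the mark, on the tray's top, 8 mm above the bench.
- mark_4: one of four alike flat round marks (dark ring 72 mm in diameter, light inside, dark dot in the centre) in a straight row, 100 mm from centre to centre, printed on a flat grey tray (400 x 90 mm, 8 mm high, fixed to the bench). Its number says nothing of its place in the row. Origin: centre of the mark, on the tray's top, 8 mm above the bench.
- meter: white bench water meter with a dark screen and grey keys, 110 x 70 mm (70 mm along the row) and 45 mm high, loose, standing on the bench in line with the row, beyond one end of it, its centre about 120 mm from the centre of the first mark. Origin: centre of its underside.
- beaker: empty clear glass beaker, 70 mm in diameter at the rim, 85 mm high, loose, standing on the bench in line with the row beyond its other end, about 120 mm from the last mark. Origin: centre of its underside.

How it is judged:
By the outcome, as a careful person would: the job done as asked, in the order asked, and still so for the second after the job is handed in, with the robot touching nothing.
It also fails if it takes over 112 s, if anything falls off the work surface, if the arm or the gripper's body presses on something with over 40 N, if the wrist force passes 120 N, or if a joint passes its speed limit or range.

## Robot

A 6-joint arm with a two-finger parallel gripper is mounted at the origin on the work surface. World frame = base frame: x ahead of the robot, y to its left, z up, the work surface at z = 0. Lengths are in m, angles in degrees, forces in N, time in s.
With the tool pointing down it reaches from about 0.4 to 0.825 m from the base axis. Payload 7 kg.
Tool frame: the origin (TCP) lies midway between the tips of the shut fingers; the grasp point (between the pads) lies 19 mm behind it; z points along the fingers, y is the direction in which the jaws open and shut (so a half turn about z gives the same grasp; the last joint's range is limited). The gripper opens to 88 mm and grips with 3 to 60 N. Pads are 19 mm wide; open, the fingers measure 130 mm over their backs; the gripper's body (78 mm by 193 mm) begins 47 mm behind the grasp point.
Start: joints at [93.054, 20.546, 0.682, 0, -70.136, -16.507], TCP at [0.157, 0.656, 0.227] pointing down, gripper open.
Joint ranges: [-176.03, 176.03], [-82.01, 121.73], [-58.28, 71.71], [-173.87, 95.51], [-174.79, -0.11], [-173.66, 173.66]. Speed limits (degrees/s): [136.94, 136.94, 172.46, 180, 180, 180].

## Interface

Orientations are given as a 3x3 rotation matrix whose columns are the frame's x, y, z axes.
In Python, from rig import robot gives the robot as it stands. Calls block until the motion is done:
- robot.goto(position, orientation): joint-space move of the TCP to a pose.
- robot.servo_line(position, ori=None, speed=0.15): straight line of the TCP; ori=None keeps the orientation; speed is the mean speed in m/s.
- robot.movej(angles): joint-space move.
- robot.move_gripper(opening): opening from 0.0 (shut) to 1.0 (fully open); the grip force is fixed at half the most; returns when the fingers have stopped.
- robot.dwell(seconds).
- robot.ik(position, orientation): joint angles nearest the present ones, or None.
- robot.grab_frame(name): name is "scene" or "top" or "wrist"; returns (picture, depth): 420x560x3 uint8, red, green, blue; 420x560 float32, m along the optical axis (not along the pixel's ray), 0 where there is no reading.
- robot.camera_info(name): a dict with "vfov" (degrees; the focal length in pixels is half the picture's height over the tangent of half this angle, whatever the lens; pixels are square), "cx", "cy" (the principal point, pixels), "k1" (the pictures are not rectified: a ray, as slopes to the right and down, at radius r is drawn at 1 + k1 r^2 times it, then the intrinsics apply), "view" (4x4, takes a point from world to camera coordinates); the wrist camera has in their place "T_tool_cam" (4x4, takes a point from camera to tool coordinates, whose origin is the TCP and whose axes are the flange's). Camera axes: x right, y down, z forward; pixel columns grow to the right and rows downward; lengths in m; the calibration is good to about 2 mm. A picture is of the moment at which its call begins: read the wrist's pose just before it. camera_info takes no time and is no camera call.
A pose or a line that the arm cannot do raises robot.Unreachable and nothing moves.
- robot.job_done(): hands the job in, once; it reports no verdict.
Readings, each from a call of its own:
- robot.read_t(): time.
- robot.read_qpos(): joint angles.
- robot.read_qvel(): joint speeds.
- robot.read_effort(): joint torques, N m.
- robot.read_position(): TCP position.
- robot.read_tcp_rot(): TCP orientation.
- robot.read_force(): force on the tool from outside, world axes, zero at the start.
- robot.read_ft_torque(): the same for the moment, N m.
- robot.read_grip_width(): opening from 0.0 (shut) to 1.0 (fully open).
Only numpy, scipy, OpenCV 4.12 (cv2) and the standard library are available. Lean on these libraries where they do the work, as an engineer would, in place of code of your own. Each camera call takes 0.05 s, during which the arm holds its last target.

## Working session

There is one attempt and no reset: what is moved stays moved. The work goes in short steps, each a Python script; the robot and the scene stay as the last script left them, time stands still between calls to the robot, and variables do not carry over. Pictures are saved under pics/ and viewed, and the job is handed in when it is done.

```bash
ls; mkdir -p pics; python3 - <<'E'
from rig import robot
import cv2,numpy as np
for n in ("scene","top","wrist"):
    p,d=robot.grab_frame(n)
    np.savez(f"{n}0.npz",p=p,d=d)
    cv2.imwrite(f"pics/{n}0.png",p[:,:,::-1])
    print(n,robot.camera_info(n),(d==0).mean())
print(robot.read_t(),robot.read_tcp_rot(),robot.read_position())
E
```

```text
pics
scene {'vfov': 50.3965249039979, 'cx': 279.23107602244664, 'cy': 209.1746042510348, 'k1': -0.0030483001690411494, 'view': array([[ 0.66472768,  0.7470304 ,  0.00909343, -0.38577945],
       [ 0.50361164, -0.43907013, -0.74403813, -0.22818589],
       [-0.55182645,  0.4991623 , -0.66807527,  1.17643865],
       [ 0.        ,  0.        ,  0.        ,  1.        ]])} 0.004034863945578232
top {'vfov': 53.78612249497559, 'cx': 280.5948039129834, 'cy': 208.55153303208363, 'k1': -0.07616728253358543, 'view': array([[-0.00386657, -0.99964272, -0.0264479 ,  0.03236146],
       [-0.98117056,  0.00889976, -0.19293816,  0.54213382],
       [ 0.1931046 ,  0.02520389, -0.98085441,  0.70690964],
       [ 0.        ,  0.        ,  0.        ,  1.        ]])} 0.003941326530612245
wrist {'vfov': 71.68668466178018, 'cx': 283.47067616184063, 'cy': 207.44536391259317, 'k1': -0.05992509359008783, 'T_tool_cam': array([[-1.87766200e-04, -9.61299753e-01, -2.75504535e-01,
         7.37124611e-02],
       [ 9.99999968e-01, -2.27415301e-04,  1.11969406e-04,
         1.77141522e-04],
       [-1.70290110e-04, -2.75504505e-01,  9.61299765e-01,
        -1.57642584e-01],
       [ 0.00000000e+00,  0.00000000e+00,  0.00000000e+00,
         1.00000000e+00]])} 0.011964285714285714
0.15 [[ 9.72525206e-01 -2.32797533e-01 -1.81987789e-04]
 [-2.32797568e-01 -9.72524320e-01 -1.31923502e-03]
 [ 1.30127107e-04  1.32535562e-03 -9.99999113e-01]] [0.15699119 0.65610286 0.22582426]
```

View pics/scene0.png

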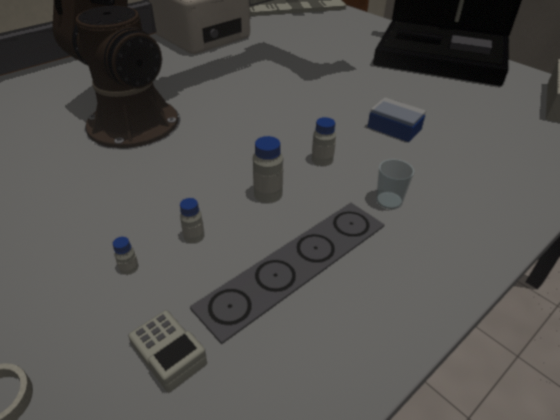

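View pics/top0.png

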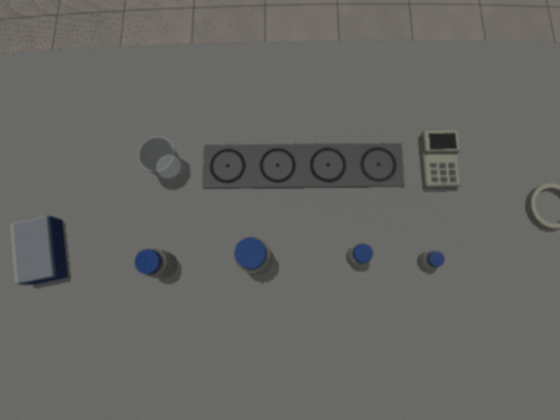

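View pics/wrist0.png

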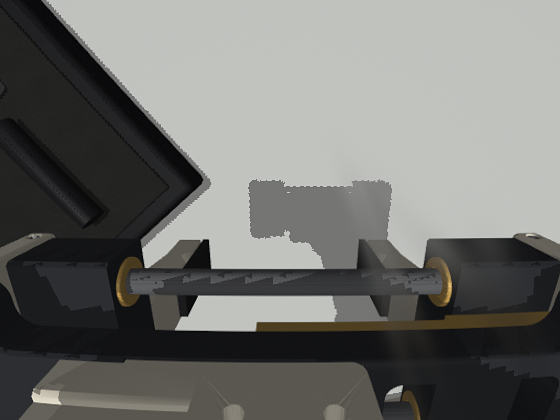

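The scene view shows all four bottles: a at (123,254), b at (191,220), d at (267,168) and c at (324,140). The meter is at (168,347) and the beaker at (393,185). In the top view the marks are at (227,165), (278,165), (328,164) and (378,164). The beaker is at the left end of the row and the meter at the right.

```bash
cat > h.py <<'E'
import numpy as np,cv2
from rig import robot
def cam(n,T_wt=None):
    c=robot.camera_info(n)
    f=210/np.tan(np.radians(c['vfov']/2))
    K=np.array([[f,0,c['cx']],[0,f,c['cy']],[0,0,1]])
    V=c['view'] if 'view' in c else np.linalg.inv(T_wt@c['T_tool_cam'])
    return K,c['k1'],V
def ray(C,uv):
    K,k,V=C
    p=cv2.undistortPoints(np.array([[uv]],float),K,np.array([k,0,0,0.]))[0,0]
    R=V[:3,:3]; o=-R.T@V[:3,3]
    return o,R.T@np.array([p[0],p[1],1.])   # point=o+depth*d
def atz(C,uv,z):
    o,d=ray(C,uv); return o+d*(z-o[2])/d[2]
def proj(C,P):
    K,k,V=C
    return cv2.projectPoints(np.array(P,float).reshape(-1,1,3),cv2.Rodrigues(V[:3,:3])[0],V[:3,3],K,np.array([k,0,0,0.]))[0][:,0]
def tri(rs):
    A=np.zeros((3,3));b=np.zeros(3)
    for o,d in rs:
        d=d/np.linalg.norm(d);M=np.eye(3)-np.outer(d,d);A+=M;b+=M@o
    X=np.linalg.solve(A,b)
    return X,[np.linalg.norm(np.cross(X-o,d/np.linalg.norm(d))) for o,d in rs]
def toolT():
    T=np.eye(4);T[:3,:3]=robot.read_tcp_rot();T[:3,3]=robot.read_position();return T
E
python3 - <<'E'
import cv2,numpy as np
for n,boxes in dict(top=[(195,135,215,60),(130,230,140,50),(240,230,220,50)],scene=[(195,200,195,135),(100,115,250,160)]).items():
    p=np.load(n+"0.npz")['p'][:,:,::-1]
    for i,(x,y,w,h) in enumerate(boxes):
        s=min(800//w,600//h)
        c=cv2.resize(p[y:y+h,x:x+w],None,fx=s,fy=s,interpolation=cv2.INTER_CUBIC)
        c=cv2.convertScaleAbs(c,alpha=1.8)
        print(n,i,x,y,s);cv2.imwrite(f"pics/c_{n}{i}.png",c)
E
```

```text
top 0 195 135 3
top 1 130 230 5
top 2 240 230 3
scene 0 195 200 4
scene 1 100 115 3
```

View pics/c_top0.png

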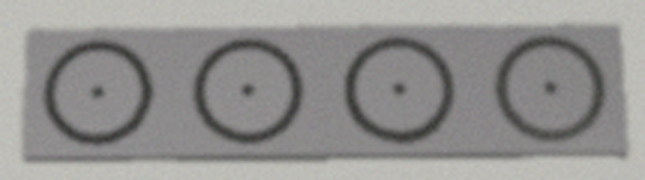

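View pics/c_scene0.png

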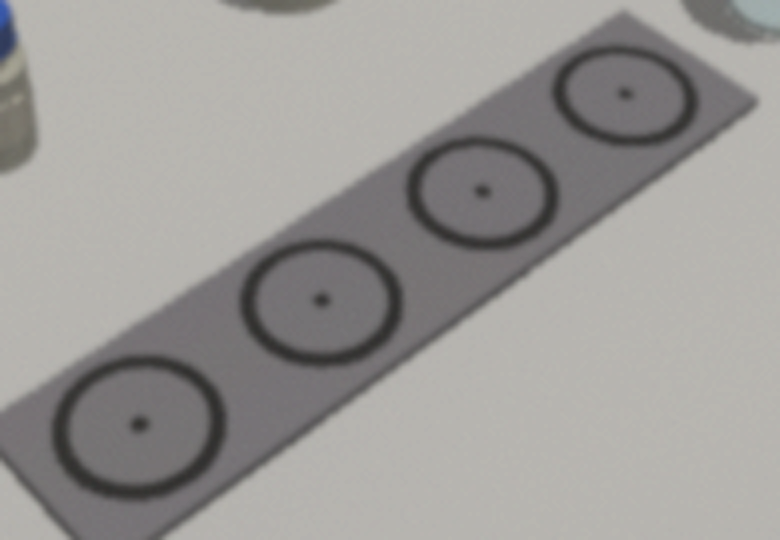

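```bash
python3 - <<'E'
from h import *
from scipy import ndimage as nd
F={n:np.load(n+"0.npz") for n in("top","scene")};C={n:cam(n) for n in F}
# marks: dot centroid near initial, dark weighted
dots={}
for n,ps in dict(top=[(227,165),(278,165),(328,164),(378,164)],scene=[(352,223),(316,248),(276,275),(230,306)]).items():
    g=F[n]['p'].mean(2);out=[]
    for x,y in ps:
        w=g[y-4:y+5,x-4:x+5];w=np.clip(np.median(w)-8-w,0,None);yy,xx=np.mgrid[y-4:y+5,x-4:x+5]
        out.append((float((w*xx).sum()/w.sum()),float((w*yy).sum()/w.sum())))
    dots[n]=out
for a,b in zip(dots['top'],dots['scene']):
    X,r=tri([ray(C['top'],a),ray(C['scene'],b)])
    print('mark',np.round(a,1),np.round(b,1),X.round(4),np.round(r,4),'top@8',atz(C['top'],a,.008)[:2].round(4),'sc@8',atz(C['scene'],b,.008)[:2].round(4))
# caps: cloud from depth
for n in F:
    p=F[n]['p'].astype(int);d=F[n]['d']
    m=(p[:,:,2]>p[:,:,0]*1.8)&(p[:,:,2]>60)
    L,k=nd.label(m)
    for i in range(1,k+1):
        ys,xs=np.where(L==i)
        if len(ys)<40: continue
        P=[]
        for x,y in zip(xs,ys):
            o,dd=ray(C[n],(x,y));
            if d[y,x]>0:P.append(o+dd*d[y,x])
        P=np.array(P);zt=np.percentile(P[:,2],95);T=P[P[:,2]>zt-.003]
        (cx,cy),rr=cv2.minEnclosingCircle(T[:,:2].astype(np.float32))
        print(n,len(ys),xs.mean().round(1),ys.mean().round(1),'top z',zt.round(4),'circ',round(cx,4),round(cy,4),round(rr*2,4),'mean',T.mean(0).round(4))
E
```

```text
mark [227.1 165.3] [350.9 223. ] [0.6402 0.1366 0.0091] [0.0003 0.0003] top@8 [0.6403 0.1366] sc@8 [0.6397 0.1378]
mark [277.2 164.5] [315.2 247.4] [0.6403 0.0365 0.0091] [0.0001 0.0001] top@8 [0.6406 0.0364] sc@8 [0.6397 0.0374]
mark [327.6 164.2] [275.  274.6] [ 0.64   -0.0635  0.0092] [0.0002 0.0002] top@8 [ 0.6403 -0.0637] sc@8 [ 0.6393 -0.0626]
mark [378.1 163.8] [229.4 305.6] [ 0.64   -0.1635  0.0093] [0.0004 0.0004] top@8 [ 0.6402 -0.1641] sc@8 [ 0.6393 -0.1627]
top 726 250.0 252.9 top z 0.1344 circ 0.4545 0.0769 0.049 mean [0.4546 0.0771 0.1328]
top 255 362.5 252.9 top z 0.0881 circ 0.4575 -0.1126 0.0307 mean [ 0.4571 -0.1126  0.0866]
top 455 146.9 261.3 top z 0.1064 circ 0.4434 0.2551 0.0407 mean [0.4431 0.2557 0.1049]
top 151 435.9 258.9 top z 0.0706 circ 0.4464 -0.2447 0.0251 mean [ 0.4465 -0.2444  0.069 ]
scene 143 325.4 122.2 top z 0.1049 circ 0.4455 0.2568 0.0425 mean [0.4458 0.2556 0.1036]
scene 277 267.3 143.4 top z 0.133 circ 0.458 0.077 0.051 mean [0.4576 0.0762 0.1316]
scene 156 188.4 203.8 top z 0.087 circ 0.4605 -0.1134 0.0327 mean [ 0.4602 -0.1142  0.0856]
scene 136 120.5 242.3 top z 0.0695 circ 0.45 -0.2462 0.0267 mean [ 0.4501 -0.2466  0.0679]
```

Marks check out: z ≈ 9 mm against 8 mm, spacing 100 mm, views agree to about 1 mm. The cap heights of 134, 105, 87 and 70 mm match d, c, b and a. The bottles are at about d (0.456, 0.077), c (0.444, 0.256), b (0.459, −0.113) and a (0.448, −0.246). Next I check IK with the jaws opening along x.

```bash
cat >> h.py <<'E'
B=dict(d=((.4565,.0768),.091,(.640,.1370)),c=((.4448,.2560),.064,(.640,.0370)),b=((.459,-.1130),.046,(.640,-.0632)),a=((.4485,-.2455),.028,(.640,-.1634)))
R1=np.array([[0,1,0],[1,0,0],[0,0,-1.]]);R2=np.array([[0,-1,0],[-1,0,0],[0,0,-1.]])
def pick_place(k,R,lift,dy=0.):
    (x,y),g,(mx,my)=B[k]; z=g-.019; hi=.185
    robot.goto([x,y,hi],R); robot.servo_line([x,y,z],speed=.12)
    f0=robot.read_force(); robot.move_gripper(0.0); print(k,'width mm',robot.read_grip_width()*88,'t',robot.read_t())
    robot.servo_line([x,y,z+lift],speed=.12); print('held F',robot.read_force()-f0)
    robot.servo_line([mx,my,z+lift],speed=.15)
def place(k):
    (x,y),g,(mx,my)=B[k]; z=g-.019
    robot.servo_line([mx,my,z+.014],speed=.1)
    robot.servo_line([mx,my,z+.0085],speed=.02); print('F',robot.read_force(),'w',robot.read_grip_width()*88)
    robot.move_gripper(1.0); p=robot.read_position(); robot.servo_line([p[0],p[1],max(.185,z+.08)],speed=.12); print('t',robot.read_t())
E
python3 - <<'E'
from h import *
for R in (R1,R2):
  for k,(s,g,m) in B.items():
    for q in ([*s,.185],[*s,g-.019],[*m,g-.01],[*m,.21]):
        j=robot.ik(q,R); print(k,None if j is None else np.round(j,0))
E
```

```text
d [ 34.   2. -29.   0. -59. 146.]
d [ 34.  10. -37.   0. -43. 146.]
d [ 29.  25. -12.   0. -52. 151.]
d [ 29.  19.  -3.   0. -67. 151.]
c [ 52.   7. -23.   0. -60. 128.]
c [ 52.  17. -33.   0. -41. 128.]
c [ 21.  26. -15.   0. -49. 159.]
c [ 21.  18.  -5.   0. -67. 159.]
b [ 10.   3. -27.   0. -59. 170.]
b [ 10.  15. -39.   0. -36. 170.]
b [ 12.  27. -16.   0. -47. 168.]
b [ 12.  18.  -5.   0. -67. 168.]
a [  -7.    7.  -23.    0.  -60. -173.]
a [  -7.   20.  -35.    0.  -35. -173.]
a None
a None
d [ 34.   2. -29.   0. -59. -34.]
d [ 34.  10. -37.   0. -43. -34.]
d [ 29.  25. -12.   0. -52. -29.]
d [ 29.  19.  -3.   0. -67. -29.]
c [ 52.   7. -23.   0. -60. -52.]
c [ 52.  17. -33.   0. -41. -52.]
c [ 21.  26. -15.   0. -49. -21.]
c [ 21.  18.  -5.   0. -67. -21.]
b [ 10.   3. -27.   0. -59. -10.]
b [ 10.  15. -39.   0. -36. -10.]
b [ 12.  27. -16.   0. -47. -12.]
b [ 12.  18.  -5.   0. -67. -12.]
a [ -7.   7. -23.   0. -60.   7.]
a [ -7.  20. -35.   0. -35.   7.]
a [  3.  30. -14.   0. -46.  -3.]
a [  3.  20.  -3.   0. -68.  -3.]
```

R2 keeps joint 6 mid-range, so I use that. Bottle d goes first.

```bash
python3 - <<'E'
from h import *
pick_place('d',R2,.04)
place('d')
for n in("top","scene"):
    p,d=robot.grab_frame(n);np.savez(n+"1.npz",p=p,d=d);cv2.imwrite(f"pics/{n}1.png",p[:,:,::-1])
E
```

```text
d width mm 61.60966969158605 t 4.125
held F [-0.25205334 -0.06801538 -3.03046257]
F [ 0.44447078 -0.72527446 -2.30392071] w 61.81313237587288
t 8.575
```

View pics/scene1.png

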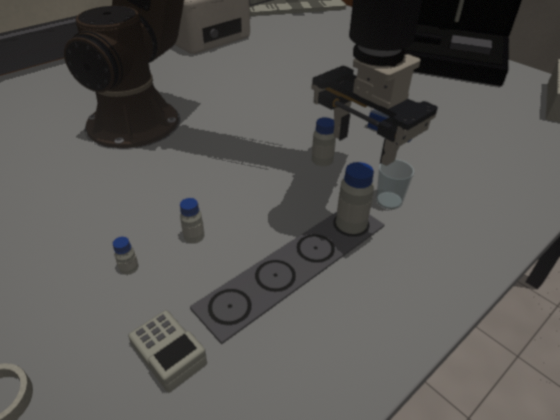

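Bottle d stands on the mark nearest the beaker at (355,205). Bottle c is next, lifted over d, then b and a.

```bash
python3 - <<'E'
from h import *
pick_place('c',R2,.165); place('c')
pick_place('b',R2,.04); place('b')
pick_place('a',R2,.04); place('a')
p=robot.read_position(); robot.servo_line([.42,-.10,.25],speed=.2)
for n in("top","scene"):
    p,d=robot.grab_frame(n);np.savez(n+"2.npz",p=p,d=d);cv2.imwrite(f"pics/{n}2.png",p[:,:,::-1])
print(robot.read_t())
E
```

```text
c width mm 51.61856199323717 t 11.575
held F [-0.34598322  0.0601285  -1.75536228]
F [-0.3072654  -0.2453663  -2.40948669] w 51.489806649962844
t 19.35
b width mm 39.692179088690466 t 22.575
held F [-0.92551868 -0.62563614  0.18751104]
F [-0.06912024 -0.00882196 -0.61650963] w 39.6443648009063
t 27.65
a width mm 33.379692443192695 t 31.2
held F [ 0.35544063 -0.42766528 -0.8670949 ]
F [ 0.79458196 -0.00748073 -0.67102649] w 33.77064246102353
t 36.6417
38.0833
```

View pics/scene2.png

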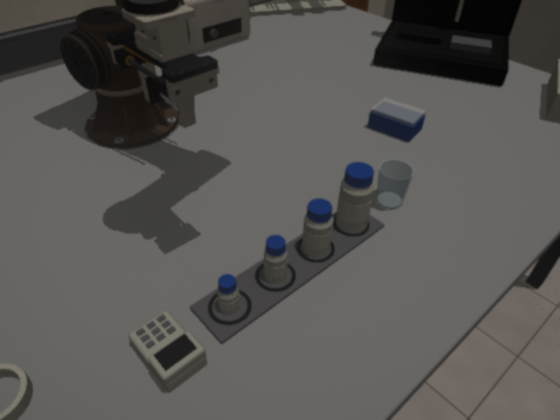

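View pics/top2.png

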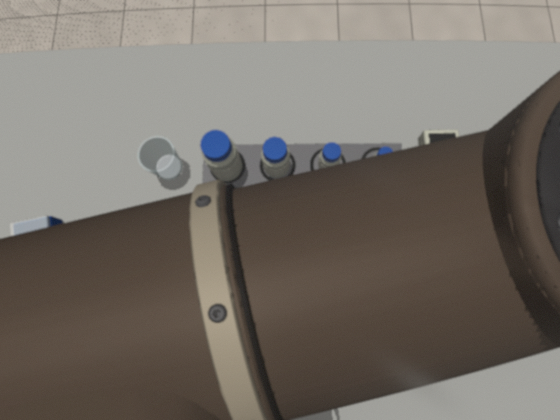

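The order is right and all four stand upright. The arm hides part of the top view, so I move it away and measure centring.

```bash
python3 - <<'E'
from h import *
from scipy import ndimage as nd
robot.movej([93.054,20.546,.682,0,-70.136,-16.507])
tops=[('d',.14,.137),('c',.112,.037),('b',.094,-.0632),('a',.076,-.1634)]
for n in("top","scene"):
    p,d=robot.grab_frame(n);cv2.imwrite(f"pics/{n}3.png",p[:,:,::-1]);np.savez(n+"3.npz",p=p,d=d)
    C=cam(n);p=p.astype(int);m=(p[:,:,2]>p[:,:,0]*1.8)&(p[:,:,2]>60);L,k=nd.label(m)
    for i in range(1,k+1):
        ys,xs=np.where(L==i)
        if len(ys)<40: continue
        P=np.array([(lambda r:r[0]+r[1]*d[y,x])(ray(C,(x,y))) for x,y in zip(xs,ys) if d[y,x]>0])
        zt=np.percentile(P[:,2],95);T=P[P[:,2]>zt-.003];(cx,cy),rr=cv2.minEnclosingCircle(T[:,:2].astype(np.float32))
        print(n,len(ys),'z',zt.round(4),'c',round(cx,4),round(cy,4),round(rr*2,4),T.mean(0)[:2].round(4))
print(robot.read_t())
p=cv2.imread('pics/scene3.png')[150:330,190:430];cv2.imwrite('pics/c_scene3.png',cv2.convertScaleAbs(cv2.resize(p,None,fx=3,fy=3,interpolation=cv2.INTER_CUBIC),alpha=1.8))
p=cv2.imread('pics/top3.png')[120:200,130:470];cv2.imwrite('pics/c_top3.png',cv2.convertScaleAbs(cv2.resize(p,None,fx=2.3,fy=2.3,interpolation=cv2.INTER_CUBIC),alpha=1.8))
E
```

```text
top 626 z 0.1425 c 0.6374 0.137 0.0486 [0.6374 0.1375]
top 420 z 0.1143 c 0.6386 0.0383 0.0409 [0.6379 0.0379]
top 239 z 0.096 c 0.6383 -0.063 0.0314 [ 0.6385 -0.0634]
top 169 z 0.0784 c 0.6394 -0.1637 0.0256 [ 0.6395 -0.164 ]
scene 361 z 0.1409 c 0.6399 0.1373 0.0513 [0.6405 0.1365]
scene 300 z 0.1131 c 0.6416 0.038 0.0425 [0.6411 0.0372]
scene 208 z 0.0949 c 0.641 -0.0637 0.0324 [ 0.6415 -0.0642]
scene 182 z 0.0775 c 0.6416 -0.1646 0.0273 [ 0.6423 -0.1644]
41.0
```

View pics/c_scene3.png

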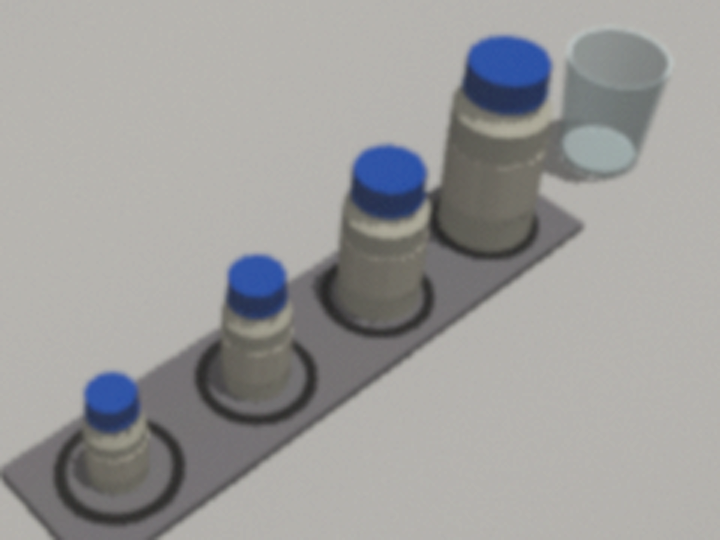

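View pics/c_top3.png

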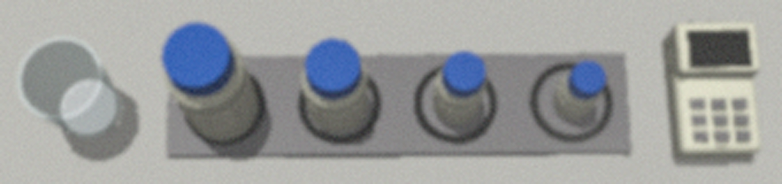

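All four stand upright, centred to within about 2.5 mm in either view. The meter and beaker haven't moved, so I hand in.

```bash
python3 -c "
from rig import robot
print(robot.job_done(),robot.read_t())"
```

```text
the job is handed in; nothing more can be done
the job is handed in; nothing more can be done
```

The four bottles stand upright on the row of marks in order of height: a nearest the meter, then b, c, and d nearest the beaker. I gripped each one from above, carried it to its mark and let go, then moved the arm back to its start pose. I handed the job in at about 41 s.

- **Centring:** in the last pictures the cap centres lie within about 2.5 mm of the mark centres. In x, the top camera reads up to 2.6 mm low and the scene camera up to 1.6 mm high. They showed the same 2–3 mm disagreement before I moved anything, so the average is within about 1 mm.
- **Upright:** cap heights above the bench read 141–142, 113–114, 95–96 and 78 mm. That matches each bottle standing on the 8 mm tray, to within 2.5 mm.
- **Meter and beaker:** both look where they were in the pictures before and after. I compared them by eye and did not measure them.
- **Checks that failed:** none. The hand-in gives no verdict.

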